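# Load a slide carrier under the drag springs of a slide scanner

## Task

Load the slide scanner: with the fingertips, press the slide carrier down hard against its sprung floor and, keeping it pressed, slide it under the bridge and its leaf springs until it is fully home against the end stop, then let go and move clear. Do not lift the carrier or tip it up, and leave the petri dishes, the jar and the slide box where they stand.

Things in the scene. Friction and masses are not known exactly. Their poses are not given: they have to be found in the camera images.
- stage: Scanner loading stage, fixed on the bench; place and yaw vary. Two aluminium rails (tops 30 mm above the bench, 13 mm thick, x -170 to +95 mm) form a straight channel 88 mm wide; a low white scanner head (58 mm high, 130 mm wide, x +99 to +185 mm) stands at its far end. Origin on the bench on the channel's middle line; x = loading direction along the channel, y across, z up.
- platen (a joint): Black sprung floor of the channel (247 x 86 mm), goes straight down without tilting. Value: m pressed down, 0 (top 22 mm above the bench) to 0.009 (lower limit). About 6 N to begin to move, then 1.1 N per mm: 10.5 N at 4 mm, 13 N at 6.5 mm, 16 N at 9 mm. The carrier lies on it and goes down with it.
- carrier: Loose grey slide carrier, 0.13-0.21 kg, 135 x 84 mm, flat on the sprung floor, 2 mm play each side. Origin: centre of the underside of its thick front part (x -45 to +45 mm, 16 mm thick, two glass slides sunk in its top); x forward as the stage's x, z up. Behind it a thin tab (x -90 to -45 mm, 8 mm thick); the upright 8 mm step at x = -45 mm is what a fingertip on the tab pushes.
- carrier_nose (a point): Middle of the carrier's upper front edge, 45 mm ahead of and 16 mm above its origin. It starts 10 to 40 mm before the bridge, 38 mm above the bench: 4 mm too high, so it butts against the bridge unless pressed down more than 4 mm (6 to 7 mm is comfortable).
- thumb_tab (a point): Middle of the top of the carrier's thin rear tab, 22.5 mm behind the step: the place to press. 30 mm above the bench with the floor up. At the home position the step is still 30 mm before the bridge.
- bridge_front (a point): Middle of the lower front edge of the aluminium bridge bar across the channel: stage x = +25 mm, 34 mm above the bench. The bar is 12 mm deep (to x = +37 mm), its top 46 mm high, screw heads on its ends 49 mm. Let go when home, the carrier springs up against its underside and stays.
- leaf_tips (a point): Built-position point midway between the tips of the two steel leaf springs (each 16 mm wide, 24 mm either side of the middle line) that slope down behind the bridge to stage x = +64 mm, 28 mm above the bench. The passing carrier lifts them; they drag on its top with a few newtons in all.
- stop_face (a point): Middle of the end stop's face towards the carrier: stage x = +85 mm, 30 mm above the bench. The carrier is fully home when its front face touches it (carrier origin at stage x = +40 mm).
- dishes: Bystander: a stack of three closed petri dishes, 90 mm across, 45 mm high, loose on the bench beside the stage. Origin at the centre of the underside.
- jar: Bystander: a small capped jar, 48 mm across, 70 mm high, loose on the bench beside the stage. Origin at the centre of the underside.
- slide_box: Bystander: a small slide box with a clear lid, 85 x 34 x 34 mm, loose on the bench beside the stage. Origin at the centre of the underside.
Things that resemble listed ones, but are neither listed nor needed, are in the scene too. There is more than one size of the carrier; the job needs the largest.

How it is judged:
By the outcome, as a careful person would: the job done as asked, in the order asked, and still so for the second after the job is handed in, with the robot touching nothing.
It also fails if it takes over 32 s, if anything falls off the work surface, if the arm or the gripper's body presses on something with over 40 N, if the wrist force passes 120 N, or if a joint passes its speed limit or range.

## Robot

A 6-joint arm with a two-finger parallel gripper is mounted at the origin on the work surface. World frame = base frame: x ahead of the robot, y to its left, z up, the work surface at z = 0. Lengths are in m, angles in rad, forces in N, time in s.
With the tool pointing down it reaches from about 0.375 to 0.975 m from the base axis. Payload 3.8 kg.
Tool frame: the origin (TCP) lies midway between the tips of the shut fingers; the grasp point (between the pads) lies 19 mm behind it; z points along the fingers, y is the line along which they close (so a half turn about z gives the same grasp; the last joint's range is limited). The gripper opens to 88 mm and grips with 3 to 60 N. Pads are 18 mm wide; open, the fingers measure 123 mm over their backs; the gripper's body (75 mm by 187 mm) begins 45 mm behind the grasp point.
Start: joints at [1.272, 0.264, 1.604, -0, 1.274, -0.037], TCP at [0.175, 0.652, 0.239] pointing down, gripper open.
Joint ranges: [-2.63, 2.63], [-0.94, 2.18], [0.31, 2.57], [-1.31, 4.45], [0, 2.66], [-2.55, 2.55]. Speed limits (rad/s): [2.57, 2.57, 3.14, 3.14, 3.14, 3.14].

## Interface

Orientations are given as a rotation vector (axis times angle).
In Python, from cell import manip, inverse_kinematics, cams, order gives the robot as it stands. Calls block until the motion is done:
- manip.move_pose(position, orientation): joint-space move of the TCP to a pose.
- manip.move_linear(position, rate=0.15, rot=None): straight line of the TCP; rot=None keeps the orientation; rate is the mean speed in m/s.
- manip.set_joints(angles): joint-space move.
- manip.set_gripper(opening, force=None): finger opening in m; force is the grip in N (None keeps the last); returns when the fingers have stopped.
- manip.dwell(seconds).
- inverse_kinematics(position, orientation): joint angles nearest the present ones, or None.
- manip.state(): the state.
- cams.capture(name): name is "scene" or "side" or "wrist"; returns a dict with "image" (480x640x3 uint8, blue, green, red), "z_map" (480x640 float32, m along the optical axis (not along the pixel's ray), 0 where there is no reading), "intrinsics" (3x3 intrinsics, pixels), "k1" (the pictures are not rectified: a ray, as slopes to the right and down, at radius r is drawn at 1 + k1 r^2 times it, then the intrinsics apply), "position" and "orientation" of the camera in the world; the wrist camera has in their place "T_tool_cam" (4x4, takes a point from camera to tool coordinates, whose origin is the TCP and whose axes are the flange's). Camera axes: x right, y down, z forward; pixel columns grow to the right and rows downward; lengths in m; the calibration is good to about 2 mm. A picture is of the moment at which its call begins: read the wrist's pose just before it.
A pose or a line that the arm cannot do raises manip.IKError and nothing moves.
- order.close_job(): hands the job in; it is judged then, once.
The state is a dict: "clock": time; "joint_pos": joint angles; "joint_velocities": joint speeds; "tau": joint torques, N m; "tool_pos": TCP position; "tcp_rot": TCP orientation; "contact_force": force on the tool from outside, world axes, zero at the start; "moment": the same for the moment, N m; "gripper_width": finger opening in m; "grasp_force": force on a finger pad.
Only numpy, scipy, OpenCV 4.12 (cv2) and the standard library are available. Lean on these libraries where they do the work, as an engineer would, in place of code of your own. Each camera call takes 0.05 s, during which the arm holds its last target. There are 200 camera calls.

## Working session

There is one attempt and no reset: what is moved stays moved. The work goes in short steps, each a Python script; the robot and the scene stay as the last script left them, time stands still between calls to the robot, and variables do not carry over. Pictures are saved under pics/ and viewed, at most 10 in all, crops included, and the job is handed in when it is done.

```bash
ls; mkdir -p pics; cat > h.py <<'E'
import numpy as np, cv2
from scipy.spatial.transform import Rotation as R
from cell import manip, inverse_kinematics, cams, order
def cap(n):
    s=manip.state(); c=cams.capture(n)
    if 'T_tool_cam' in c:
        T=np.eye(4);T[:3,:3]=R.from_rotvec(s['tcp_rot']).as_matrix();T[:3,3]=s['tool_pos'];T=T@np.array(c['T_tool_cam'])
        c['C']=T[:3,3];c['M']=T[:3,:3]
    else:
        c['C']=np.array(c['position']);o=np.array(c['orientation'])
        c['M']=o if o.shape==(3,3) else R.from_rotvec(o).as_matrix()
    return c
def slopes(c,uv):
    uv=np.atleast_2d(np.array(uv,float));K=np.array(c['intrinsics'])
    d=np.c_[(uv[:,0]-K[0,2])/K[0,0],(uv[:,1]-K[1,2])/K[1,1]];p=d.copy()
    for _ in range(20): p=d/(1+c['k1']*(p**2).sum(1,keepdims=True))
    return p
def ray(c,uv,z):
    p=slopes(c,uv);d=np.c_[p,np.ones(len(p))]@c['M'].T
    return c['C']+d*((z-c['C'][2])/d[:,2:])
def cloud(c):
    v,u=np.mgrid[:480,:640];p=slopes(c,np.c_[u.ravel(),v.ravel()]);Z=c['z_map'].ravel()
    P=np.c_[p*Z[:,None],Z]@c['M'].T+c['C'];P[Z==0]=np.nan
    return P.reshape(480,640,3)
E
python3 - <<'E'
from h import *
for n in ('scene','side'):
    c=cap(n);cv2.imwrite(f'pics/{n}0.png',c['image']);print(n,c['C'],c['M'].round(2).tolist(),c['orientation'])
    P=cloud(c);np.save(n+'.npy',P)
print(manip.state())
E
```

```text
pics
scene [ 0.88787321 -0.38612052  0.66129827] [[0.83, 0.41, -0.38], [0.56, -0.63, 0.54], [-0.02, -0.66, -0.75]] [-2.33557712 -0.70731751  0.28970138]
side [0.27231046 0.52243566 0.7073359 ] [[-0.86, -0.39, 0.34], [-0.52, 0.62, -0.59], [0.02, -0.68, -0.73]] [-0.75165794  2.66693335 -1.0519969 ]
{'clock': 0.1, 'joint_pos': array([ 1.27208826e+00,  2.64653232e-01,  1.60524085e+00, -3.66526074e-06,
        1.27376371e+00, -3.68736269e-02]), 'joint_velocities': array([-0.00075024, -0.00078236, -0.004569  , -0.001082  ,  0.00130379,
       -0.0007503 ]), 'tau': array([ 7.81506387e-04, -5.03617680e+01, -3.58069324e+01,  7.32277357e-02,
        2.32749421e-02, -4.97945143e-05]), 'tool_pos': array([0.17451505, 0.65135979, 0.23752727]), 'tcp_rot': array([-0.41006825, -3.1143688 ,  0.00319892]), 'contact_force': array([ 0.86371746, -0.07490165, -0.55139462]), 'moment': array([ 0.02749626,  0.01744846, -0.02242993]), 'grasp_force': 0.0, 'gripper_width': 0.08811359324173768}
```

View pics/scene0.png

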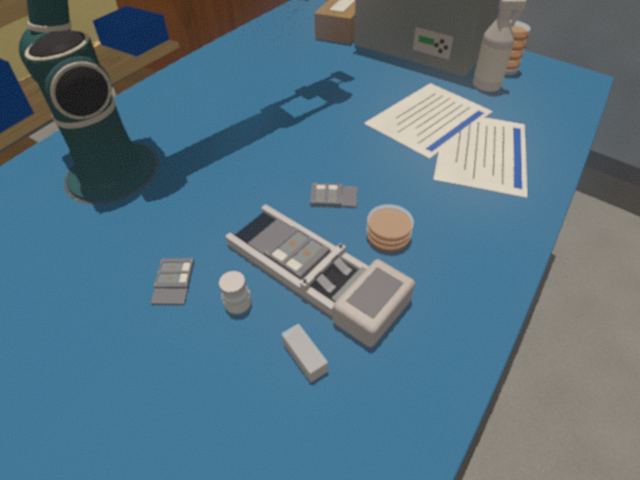

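View pics/side0.png

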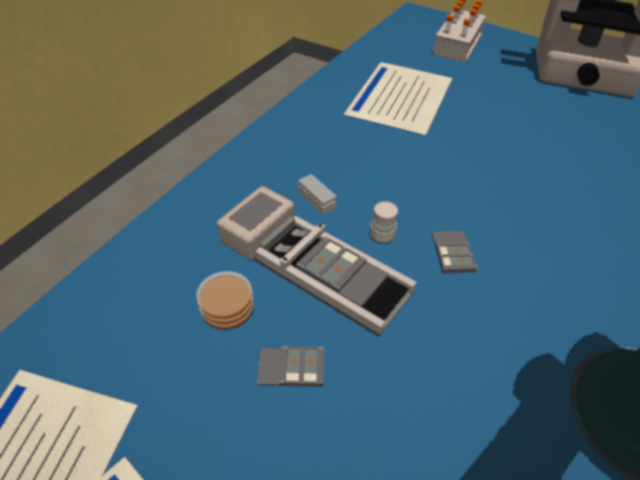

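The loading stage runs from scene px (250,225) to (375,300), or side px (397,305) to (255,215). Things that could be taken for the carrier are:
- the grey piece in the channel at scene (290,245) / side (335,265), the largest, lying on the black floor
- a small loose carrier at scene (333,195) / side (292,366)
- a small loose carrier at scene (173,280) / side (455,250)

I choose the one in the channel and will check it with a close wrist view.

```bash
python3 - <<'E'
from h import *
c=cap('side')
a=ray(c,[(380,326),(413,284),(260,252),(292,213)],.03);print(a.round(3))
rear=(a[0]+a[1])/2; front=(a[2]+a[3])/2; print(rear,front,np.linalg.norm(front-rear))
c2=cap('scene');b=ray(c2,[(231,237),(267,210)],.03);print(b.round(3))
d=front-rear;yaw=np.arctan2(d[1],d[0]);print('yaw',yaw)
x=d/np.linalg.norm(d)
# hover wrist over the middle of the stage, try wrist yaws
mid=rear+x*.12
print(cams.capture('wrist')['T_tool_cam'])
for k in (0,np.pi/2,np.pi,-np.pi/2):
    ori=(R.from_euler('z',yaw+k)*R.from_euler('x',np.pi)).as_rotvec()
    print(k,inverse_kinematics([mid[0],mid[1],.3],ori))
E
```

```text
[[ 0.415  0.091  0.03 ]
 [ 0.405 -0.014  0.03 ]
 [ 0.668  0.064  0.03 ]
 [ 0.675 -0.049  0.03 ]]
[0.41009613 0.03819436 0.03      ] [0.67148061 0.00758185 0.03      ] 0.26317099152224177
[[ 0.419 -0.017  0.03 ]
 [ 0.432  0.08   0.03 ]]
yaw -0.11658567907047215
[[ 2.11779553e-04 -9.58582100e-01 -2.84816280e-01  7.24662095e-02]
 [ 9.99999517e-01  4.76499459e-04 -8.60148870e-04  7.84180728e-04]
 [ 9.60238113e-04 -2.84815960e-01  9.58581737e-01 -1.46746926e-01]
 [ 0.00000000e+00  0.00000000e+00  0.00000000e+00  1.00000000e+00]]
0 [-1.25503789e-03 -4.57813016e-02  1.83306912e+00  0.00000000e+00
  1.35430484e+00  1.68612697e+00]
1.5707963267948966 [-1.25503789e-03 -4.57813016e-02  1.83306912e+00 -4.44089210e-16
  1.35430484e+00  1.15330641e-01]
3.141592653589793 [-1.25503789e-03 -4.57813016e-02  1.83306912e+00  0.00000000e+00
  1.35430484e+00 -1.45546569e+00]
-1.5707963267948966 None
```

```bash
python3 - <<'E'
from h import *
yaw=-.1166;x=np.array([np.cos(yaw),np.sin(yaw),0])
p=np.array([.41,.038,0])+x*.09;p[2]=.22
manip.move_pose(p,(R.from_euler('z',yaw+np.pi)*R.from_euler('x',np.pi)).as_rotvec())
manip.dwell(.3)
c=cap('wrist');cv2.imwrite('pics/w1.png',c['image']);import pickle;pickle.dump(c,open('w1.pkl','wb'))
s=manip.state();print(s['clock'],s['tool_pos'],s['contact_force'],c['C'])
E
```

```text
3.1 [0.49941523 0.02778051 0.21997267] [-0.4576796  -0.37464877 -0.16643484] [0.42762019 0.03684862 0.36672503]
```

View pics/w1.png

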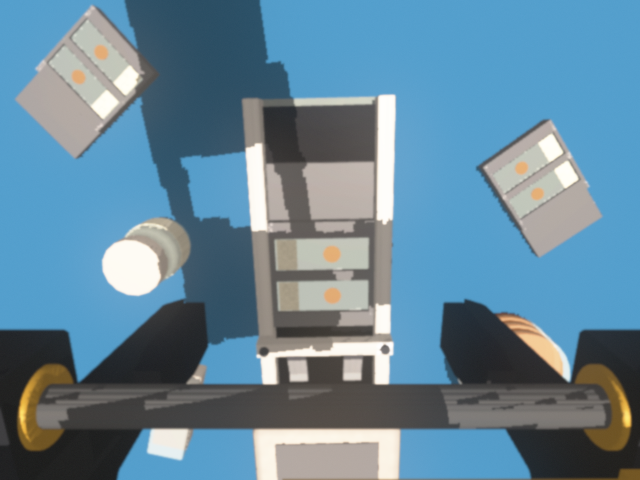

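The wrist view shows the large carrier in the channel. Its tab starts at v≈162, the step is at v≈220 and the front is at v≈327. The bridge bar's edge is at v≈343. The inner edges of the rails are at u≈264–271 on the left and u≈376–374 on the right. The two small carriers lie on the bench, outside the stage. The choice is confirmed.

```bash
python3 - <<'E'
from h import *
import pickle
c=pickle.load(open('w1.pkl','rb'))
im=cv2.resize(c['image'][80:360,220:420],None,fx=2.8,fy=2.1,interpolation=cv2.INTER_CUBIC);cv2.imwrite('pics/w1c.png',im)
g=cv2.cvtColor(c['image'],cv2.COLOR_BGR2GRAY).astype(int)
for v in (130,180,300): print(v,g[v,240:282].tolist(),g[v,366:400].tolist())
print('col320',[(v,int(g[v,300:310].mean())) for v in list(range(94,108))+list(range(156,168))+list(range(214,226))+list(range(318,350))])
w=lambda *q,z=.03:ray(c,q,z).round(4)
print('railL outer',w((246,110),(258,337)),'railR outer',w((395,110),(391,337)))
print('rear edge',w((262,100),(378,98)))
print('bridge top rear corners',w((262,343),(387,341),z=.046))
print('tab rear',w((320,162)),'step',w((320,220)),'front top',w((320,326),z=.038))
P=cloud(c)
for q in [(320,190),(320,130),(320,232),(385,150),(320,348)]: print(q,P[q[1],q[0]].round(4))
E
```

```text
130 [77, 79, 80, 93, 118, 134, 141, 143, 144, 146, 144, 144, 144, 143, 144, 145, 145, 145, 143, 139, 132, 125, 117, 101, 75, 55, 49, 49, 49, 47, 49, 49, 49, 49, 48, 49, 49, 48, 49, 48, 49, 48] [84, 84, 84, 85, 84, 85, 85, 87, 96, 112, 131, 169, 228, 250, 253, 254, 254, 254, 254, 253, 253, 253, 253, 254, 253, 253, 252, 245, 221, 174, 153, 149, 149, 148]
180 [145, 145, 146, 145, 146, 146, 150, 183, 230, 247, 250, 250, 250, 251, 252, 252, 252, 252, 252, 253, 252, 252, 249, 236, 192, 146, 140, 160, 176, 180, 180, 181, 181, 181, 181, 181, 181, 181, 180, 178, 165, 132] [185, 186, 185, 185, 186, 184, 181, 163, 136, 131, 164, 220, 246, 252, 253, 253, 253, 253, 253, 253, 253, 253, 253, 253, 253, 252, 243, 211, 167, 151, 149, 150, 149, 150]
300 [75, 75, 74, 74, 76, 74, 75, 75, 75, 75, 76, 75, 76, 76, 77, 86, 105, 127, 137, 139, 140, 141, 143, 145, 145, 145, 146, 146, 145, 142, 137, 124, 106, 92, 90, 89, 99, 130, 164, 171, 163, 158] [191, 174, 137, 105, 97, 96, 99, 109, 123, 133, 141, 144, 146, 146, 147, 148, 149, 150, 150, 150, 149, 148, 146, 144, 143, 146, 145, 146, 145, 145, 146, 145, 145, 1
[... 646 characters left out ...]
71), (337, 98), (338, 122), (339, 132), (340, 133), (341, 134), (342, 134), (343, 138), (344, 141), (345, 145), (346, 149), (347, 161), (348, 196), (349, 233)]
railL outer [[ 0.4139 -0.0202  0.03  ]
 [ 0.6012 -0.0412  0.03  ]] railR outer [[0.4267 0.0903 0.03  ]
 [0.6145 0.0739 0.03  ]]
rear edge [[ 0.4082 -0.0072  0.03  ]
 [ 0.4168  0.0784  0.03  ]]
bridge top rear corners [[ 0.5988 -0.0351  0.046 ]
 [ 0.609   0.0686  0.046 ]]
tab rear [[0.4582 0.0302 0.03  ]] step [[0.5038 0.0248 0.03  ]] front top [[0.5929 0.0143 0.038 ]]
(320, 190) [0.4799 0.0276 0.0292]
(320, 130) [0.4347 0.0329 0.0234]
(320, 232) [0.5113 0.024  0.039 ]
(385, 150) [0.455  0.0808 0.0294]
(320, 348) [0.6088 0.0125 0.0464]
```

View pics/w1c.png

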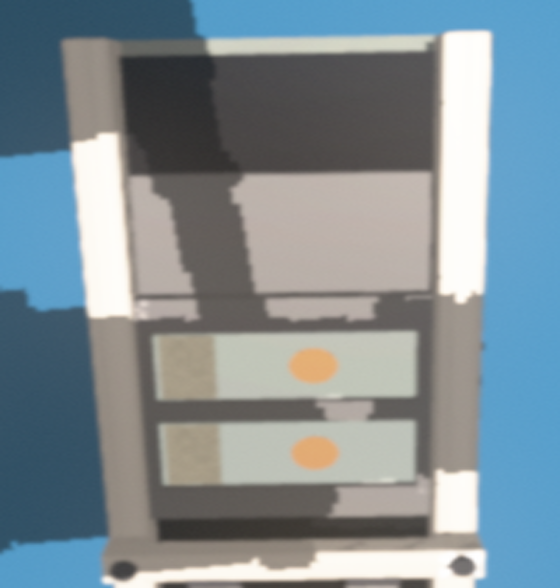

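```bash
cat >> h.py <<'E'
yaw=-.0992;O=np.array([.5802,.0190,0])
S=R.from_euler('z',yaw); ori=(S*R.from_euler('z',np.pi)*R.from_euler('x',np.pi)).as_rotvec()
W=lambda x,y,z:O+S.apply([x,y,z])
def rep(t=''):
    s=manip.state();p=S.inv().apply(s['tool_pos']-O)
    print(t,round(s['clock'],2),'stage',p.round(4),'F',S.inv().apply(s['contact_force']).round(1));return s
E
python3 - <<'E'
from h import *
manip.set_gripper(0)
manip.move_pose(W(-.091,0,.08),ori)
manip.move_linear(W(-.091,0,.040),.08);manip.dwell(.2);rep('above')
for z in (.030,.027,.0235):
    manip.move_linear(W(-.091,0,z),.04);manip.dwell(.15);rep(z)
c=cap('wrist');cv2.imwrite('pics/w2.png',c['image'])
E
```

```text
above 5.87 stage [-0.0904  0.0001  0.0406] F [-0.4  0.3 -0. ]
0.03 6.42 stage [-0.0907  0.      0.0303] F [ 0.2 -0.6  1.8]
0.027 6.82 stage [-0.0907  0.      0.0274] F [-0.5 -0.4  5.9]
0.0235 7.22 stage [-0.0906  0.      0.0243] F [-2.   0.1  9.1]
```

View pics/w2.png

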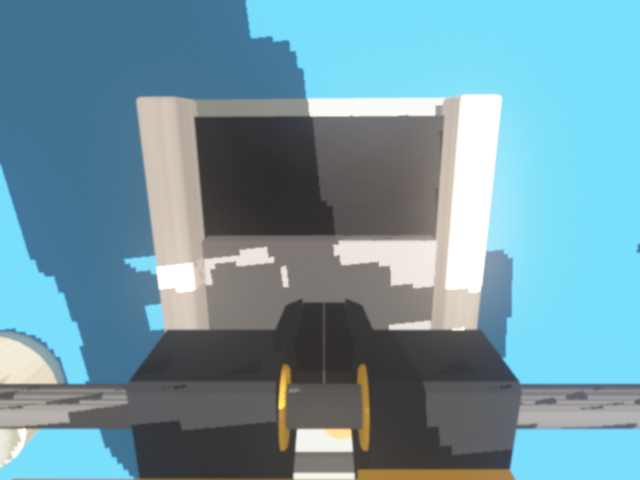

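The closed fingertips stand in the middle of the tab, just behind the step, and the carrier is square in the channel. The force reads 9 N, which means only about 3 mm of press because something is giving, so I'll go by force.

```bash
python3 - <<'E'
from h import *
z=.0235
while True:
    z-=.0012
    manip.move_linear(W(-.091,0,z),.03);manip.dwell(.1);s=rep(round(z,4))
    if s['contact_force'][2]>13.7 or z<.0165: break
# slide up against the step and ahead to just before the bridge
x=-.091
for x in (-.087,-.083,-.078):
    manip.move_linear(W(x,0,z),.03);rep(x)
manip.dwell(.1);rep()
c=cap('wrist');cv2.imwrite('pics/w3.png',c['image']);print(z)
c=cap('side');cv2.imwrite('pics/s3.png',cv2.resize(c['image'][170:340,200:430],None,fx=3,fy=3,interpolation=cv2.INTER_CUBIC))
E
```

```text
0.0223 7.62 stage [-0.0906  0.      0.0233] F [-1.6  0.4 10.6]
0.0211 7.97 stage [-0.0907  0.      0.0222] F [-2.8 -0.3 12. ]
0.0199 8.32 stage [-0.0906  0.      0.0213] F [-3.7 -0.  13.6]
0.0187 8.67 stage [-0.0906  0.      0.0212] F [-8.2 -0.5 23.1]
-0.087 8.95 stage [-0.0905  0.0001  0.0211] F [-18.1  -0.7  36.6]
-0.083 9.23 stage [-0.0903  0.      0.0209] F [-28.2  -0.7  48.9]
-0.078 9.55 stage [-0.0901  0.      0.0208] F [-41.1  -0.   62.2]
 9.65 stage [-0.0901  0.      0.0208] F [-41.1   1.2  62.9]
0.0187
```

View pics/w3.png

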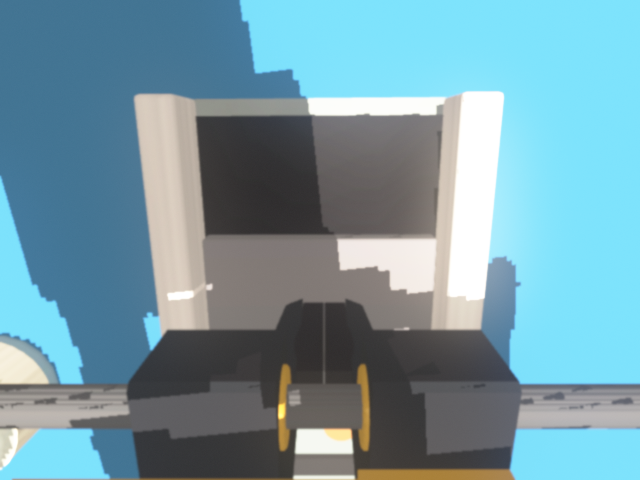

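The floor was already at its limit: it measures 21 mm high, so TCP z can be trusted as the press depth. The carrier jammed there by friction and hasn't moved (tab rear edge still at v≈236). I'll unwind to about 6.7 mm of press and slide while holding the measured z.

```bash
python3 - <<'E'
from h import *
manip.move_linear(W(-.0908,0,.0187),.05)
zc=.0225
manip.move_linear(W(-.0908,0,zc),.03);manip.dwell(.1);rep('unwound')
xc=-.0908
for i in range(10):
    xc+=.003
    manip.move_linear(W(xc,0,zc),.04);s=rep(round(xc,4));f=s['contact_force'];z=s['tool_pos'][2]
    zc+=np.clip(.0235-z,-.001,.001)*.6
    if np.linalg.norm(f)>50: print('stop');break
print('xc zc',xc,zc)
E
```

```text
unwound 10.53 stage [-0.0906  0.      0.0235] F [-2.6 -0.5 10.1]
-0.0878 10.78 stage [-0.0897 -0.      0.0226] F [-7.   0.3 11.8]
-0.0848 11.03 stage [-0.0875 -0.0001  0.0228] F [-7.5 -0.1 10.2]
-0.0818 11.28 stage [-0.0848 -0.0001  0.0231] F [-7.4 -0.9 10.7]
-0.0788 11.53 stage [-0.0818 -0.0001  0.0233] F [-7.6  0.1  9.7]
-0.0758 11.78 stage [-0.0788 -0.0001  0.0234] F [-6.3  0.  10. ]
-0.0728 12.03 stage [-0.0758 -0.0002  0.0234] F [-7.8 -0.4 10. ]
-0.0698 12.28 stage [-0.0728 -0.0001  0.0235] F [-7.8  0.2  9.7]
-0.0668 12.53 stage [-0.0697 -0.0001  0.0235] F [-6.5 -0.3 10. ]
-0.0638 12.78 stage [-0.0667 -0.0001  0.0235] F [-7.  -0.5 10.5]
-0.0608 13.03 stage [-0.0638 -0.0001  0.0235] F [-6.8  0.   9.8]
xc zc -0.06079999999999998 0.023899865074393508
```

```bash
python3 - <<'E'
from h import *
c=cap('wrist');cv2.imwrite('pics/w4.png',c['image'][:, :])
d=cap('side');a=cv2.resize(d['image'][170:340,200:430],None,fx=2.4,fy=2.4,interpolation=cv2.INTER_CUBIC)
b=cv2.resize(c['image'],(320,240));o=np.zeros((a.shape[0]+240,a.shape[1],3),np.uint8)
cv2.imwrite('pics/m4.png',np.hstack([a[:400],np.vstack([b,np.zeros((160,320,3),np.uint8)])])[:,:800])
E
```

```text
(no output)
```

View pics/m4.png

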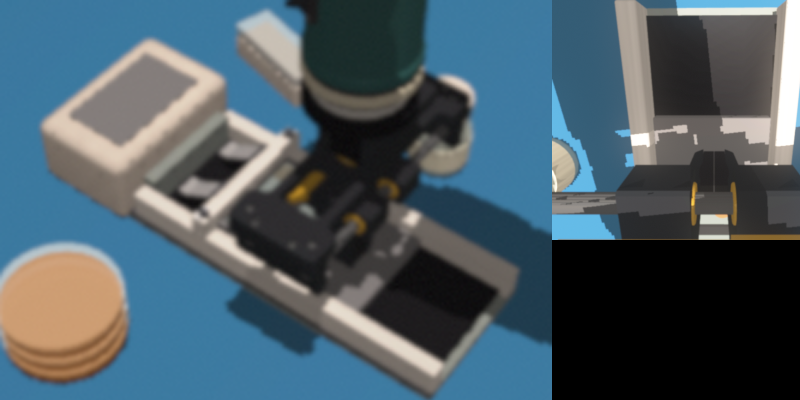

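The tab's rear edge is still at v≈236 in the wrist view and more floor is exposed behind it, so the carrier moves with the fingers and its nose is under the bridge. I'll carry on to the stop.

```bash
python3 - <<'E'
from h import *
xc=-.0608;zc=.0238;last=None
for i in range(26):
    xc+=.003
    manip.move_linear(W(xc,0,zc),.045);s=rep(round(xc,4));f=S.inv().apply(s['contact_force']);p=S.inv().apply(s['tool_pos']-O)
    zc+=np.clip(.0235-p[2],-.001,.001)*.6
    if f[0]<-22 and p[0]>-.03 or f[0]<-35 or s['clock']>21: print('stop');break
print('xc zc',xc,zc)
c=cap('wrist');cv2.imwrite('pics/w5.png',c['image'])
d=cap('side');a=cv2.resize(d['image'][170:337,200:430],None,fx=2.4,fy=2.4,interpolation=cv2.INTER_CUBIC)
cv2.imwrite('pics/m5.png',np.hstack([a[:400],np.vstack([cv2.resize(c['image'],(248,186)),np.zeros((214,248,3),np.uint8)])]))
E
```

```text
-0.0578 13.38 stage [-0.0607 -0.0001  0.0234] F [-7.9 -0.7 10.2]
-0.0548 13.63 stage [-0.0577 -0.0001  0.0235] F [-7.2  0.1 11.2]
-0.0518 13.88 stage [-0.0547 -0.0001  0.0235] F [-7.5 -1.2  9.5]
-0.0488 14.13 stage [-0.0517 -0.0001  0.0235] F [-6.6 -0.3 10.4]
-0.0458 14.38 stage [-0.0487 -0.0001  0.0235] F [-6.7 -0.3 10.1]
-0.0428 14.63 stage [-0.0457 -0.0001  0.0235] F [-5.9  0.6 11.3]
-0.0398 14.88 stage [-0.0429 -0.0001  0.0233] F [-7.1  0.1  9.2]
-0.0368 15.13 stage [-0.0408 -0.0002  0.0231] F [-8.7 -0.4 10.4]
-0.0338 15.38 stage [-0.0381 -0.0002  0.0232] F [-9.1  0.3  8.5]
-0.0308 15.63 stage [-0.0351 -0.0002  0.0233] F [-8.7  0.1  9.1]
-0.0278 15.88 stage [-0.0319 -0.0001  0.0235] F [-8.8  0.5  7.8]
-0.0248 16.13 stage [-0.0289 -0.0002  0.0235] F [-8.4 -0.2  8.7]
-0.0218 16.38 stage [-0.0258 -0.0002  0.0235] F [-8.1  0.6  8.8]
-0.0188 16.63 stage [-0.0228 -0.0001  0.0235] F [-8.  -0.3  7.8]
-0.0158 16.88 stage [-0.0198 -0.0002  0.0235] F [-8.3 -0.2  7.9]
-0.0128 17.13 stage [-0.0172 -0.0002  0.0233] F [-9.   0.7  8.1]
-0.0098 17.38 stage [-0.0171 -0.0002  0.0229] F [-15.    0.3  13.2]
-0.0068 17.63 stage [-0.017  -0.0002  0.0226] F [-20.8   0.3  16.9]
-0.0038 17.88 stage [-0.017  -0.0003  0.0223] F [-26.6   0.3  19.5]
stop
xc zc -0.003799999999999982 0.026169534779135094
```

View pics/m5.png

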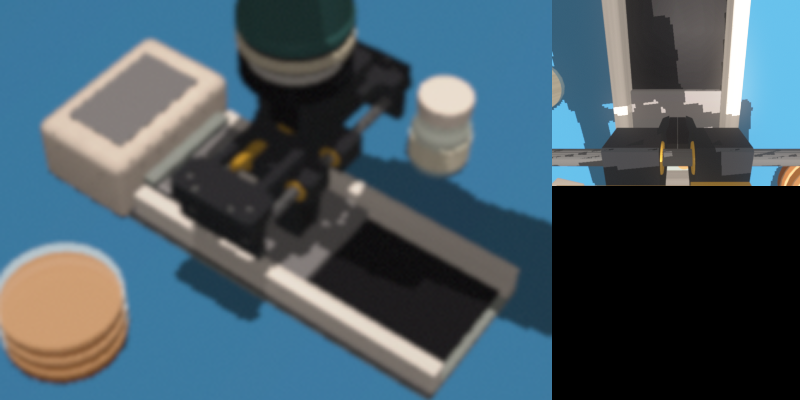

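The carrier stopped dead at stage x −17.0 mm after 73.6 mm of travel (about 72 expected), and the push force rose to 27 N. The leaf drag began where expected, so it is home. I'll ease the push, lift straight off, back away and check.

```bash
python3 - <<'E'
from h import *
manip.move_linear(W(-.0125,0,.0232),.05);rep('eased')
manip.move_linear(W(-.0150,0,.034),.05);rep()
manip.move_linear(W(-.0165,0,.06),.08);rep()
manip.move_linear(W(-.06,0,.20),.15);manip.dwell(.2);rep()
c=cap('wrist');cv2.imwrite('pics/w6.png',c['image'])
print('bridge',ray(c,[(320,343)],.046))
import pickle;pickle.dump(c,open('w6.pkl','wb'))
E
```

```text
eased 18.32 stage [-0.0171 -0.0003  0.0223] F [-10.2  -0.5  10.6]
 18.69 stage [-0.0143  0.      0.0344] F [0.3 0.1 1.1]
 19.17 stage [-0.0157  0.0001  0.061 ] F [-0.2 -0.2 -0.9]
 20.49 stage [-6.050e-02 -1.000e-04  1.988e-01] F [-0.1  0.1  0.9]
bridge [[0.61317124 0.01315459 0.046     ]]
```

View pics/w6.png

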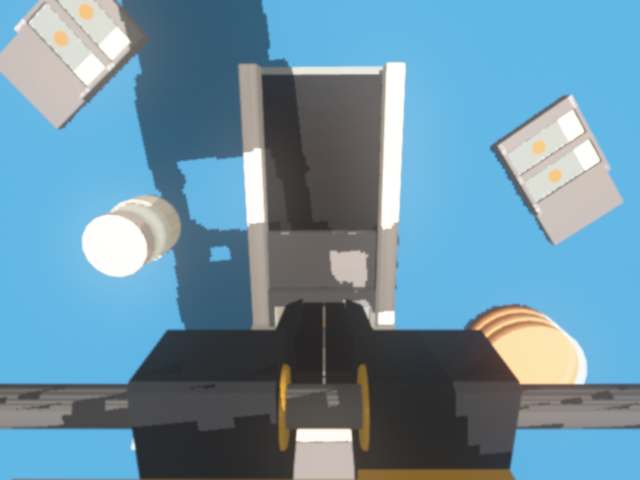

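The carrier lies flat and square. Its tab rear edge is at v≈231 and the step at v≈290, with the slides partly under the bridge. The jar and dishes have not moved. I'll check the numbers.

```bash
python3 - <<'E'
from h import *
import pickle
c=pickle.load(open('w6.pkl','rb'))
g=cv2.cvtColor(c['image'],cv2.COLOR_BGR2GRAY).astype(int)
print([(v,int(g[v,290:325].mean())) for v in list(range(62,76))+list(range(226,238))+list(range(284,298))])
st=lambda q,z:S.inv().apply(ray(c,[q],z)-O).round(4)
print('tab rear L/R',st((280,231.5),.026),st((370,231.5),.026),'step',st((275,290),.030),'stage rear',st((320,69),.03))
P=cloud(c);
for q in [(300,255),(350,255),(300,150),(275,310)]: print(q,S.inv().apply(P[q[1],q[0]]-O).round(4))
a=ray(cap('side'),[(318,193),(225,300),(384,220)],.03).round(3);print(a)
d=cap('side');o=cv2.imread('pics/side0.png');df=cv2.absdiff(d['image'],o).max(2)
for n,(u,v) in dict(dishes=(225,298),jar=(384,222),box=(318,193)).items(): print(n,df[v-12:v+12,u-12:u+12].mean())
cv2.imwrite('pics/s6.png',cv2.resize(d['image'][150:340,180:430],None,fx=3,fy=3,interpolation=cv2.INTER_CUBIC))
E
```

```text
[(62, 162), (63, 162), (64, 162), (65, 166), (66, 187), (67, 215), (68, 225), (69, 227), (70, 226), (71, 224), (72, 222), (73, 208), (74, 160), (75, 110), (226, 51), (227, 51), (228, 52), (229, 59), (230, 73), (231, 88), (232, 95), (233, 99), (234, 101), (235, 101), (236, 101), (237, 101), (284, 97), (285, 97), (286, 94), (287, 90), (288, 89), (289, 90), (290, 91), (291, 93), (292, 96), (293, 97), (294, 97), (295, 97), (296, 97), (297, 96)]
tab rear L/R [[-0.051  -0.0332  0.026 ]] [[-0.051   0.0358  0.026 ]] step [[-0.0044 -0.0381  0.03  ]] stage rear [[-0.1665 -0.0023  0.03  ]]
(300, 255) [-0.0323 -0.0181  0.0268]
(350, 255) [-0.0323  0.0208  0.0267]
(300, 150) [-0.1116 -0.0174  0.0181]
(275, 310) [ 0.0112 -0.0382  0.0335]
[[ 0.663 -0.125  0.03 ]
 [ 0.655  0.18   0.03 ]
 [ 0.516 -0.126  0.03 ]]
dishes 23.022569444444443
jar 15.722222222222221
box 106.203125
```

View pics/s6.png

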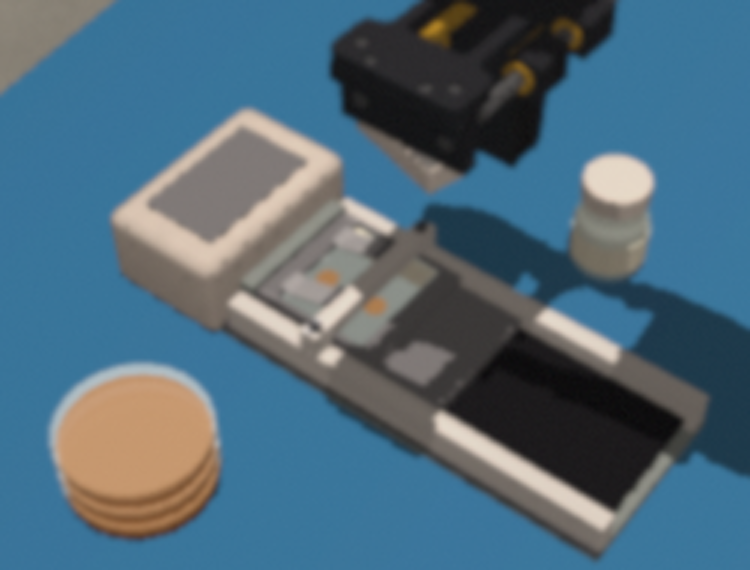

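The carrier is under the bridge and the leaves, with its front at the stop. It is flat and held at bridge height, and the tab and step measure at −51 and −4 mm against −50 and −5 expected at home. The bystanders stand where they were; the box is only hidden by the gripper in this view. The arm is clear, so I'm handing in.

```bash
python3 -c "
from h import *
print(order.close_job(), manip.state()['clock'])"
```

```text
the job is handed in; nothing more can be done
the job is handed in; nothing more can be done
```

The carrier is pressed under the bridge and leaf springs, home against the end stop to within about 1 mm by camera, and released with the arm clear; the job was handed in at about 21 s, though one early press bottomed the floor at about 63 N before I eased off.

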